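# Feed one washer into the red kit bay

### The job

Press the yellow plunger of the washer feeder fully home once and let it spring back out, so that a single washer comes out on the deck. Then push that washer aside with a fingertip, sliding it flat along the deck until it lies wholly inside the red kit bay. Do not lift it, let no second washer out, and leave the nut, screw, tools and other parts standing and lying about where they are.

Things in the scene. Friction and masses are not known exactly. Their poses are not given: they have to be found in the camera images.
- feeder: Fixed hand washer feeder. Origin on the bench under the magazine's axis; z up, x = feed direction. Aluminium deck, top 12 mm above the bench, x -30 to 175, y -135 to 135 mm. On it a grey square magazine, 57 (x) x 59 mm, top at 80 mm, with five bronze washers. Slide guide behind it: 74 mm wide, 37 mm high, back to x = -96 mm. The lane |y| < 63 mm ahead of the magazine is empty up to x = 115 mm.
- plunger (a joint): Travel of the feeder's slide along the feeder's +x, in m: 0 = out (at rest), 0.060 = home against its stop. A spring drives it back: 8 N at rest, 14 N when home, plus a little friction. Home, it has moved the bottom washer's centre 57 mm ahead of the magazine's axis. When it is back out the stack drops, and a further press would feed the next washer.
- plunger_face (a point): Centre of the outer face of the plunger's yellow round button: 38 mm in diameter, 14 mm thick, upright, its axis level along the feeder's x, centre 34 mm above the bench. At rest 169 mm behind (-x) the magazine's axis; to be pushed towards the feeder's +x; moves with the plunger.
- magazine (a point): Point on the magazine's axis at deck height (12 mm above the bench). The bottom washer leaves through a gate in the magazine's +x face, 28.5 mm ahead of this point.
- red_bay: Red-painted kit bay on the deck, empty: floor patch 64 x 64 mm level with the deck between two red rails along the feeder's y (5 mm thick, 12 mm high, 64 mm apart). Open to the lane; a steel stop 12 mm high closes its outer side, 32 mm from its centre. Origin at the floor's centre, axes as the feeder's. It lies at x = 60 and y = +95 or -95 mm of the feeder, changing from run to run.
- blue_bay: The same kit bay painted blue, on the other side of the lane; belongs to another job and already has a nut in it. Origin and axes as for the red bay.
- washer1: The bottom washer of the stack, the one that comes out: thick flat bronze-coloured thrust washer, 44 mm outside, 17 mm hole, 8 mm thick, about 80 g; lies flat on the deck. Origin at the centre of its underside.
- washer2: Washer number 2 of the stack from below, the same as washer1; stays in the magazine (the stack drops by one washer). Origin at the centre of its underside.
- washer3: Washer number 3 of the stack from below, the same as washer1; stays in the magazine (the stack drops by one washer). Origin at the centre of its underside.
- washer4: Washer number 4 of the stack from below, the same as washer1; stays in the magazine (the stack drops by one washer). Origin at the centre of its underside.
- washer5: Washer number 5 of the stack from below, the same as washer1; stays in the magazine (the stack drops by one washer). Origin at the centre of its underside.
- hex_nut: Steel hex nut, 34 mm across corners, 16 mm high, lying loose in the blue bay. Origin under its centre.
- cap_screw: Dark cap screw standing on its head on the deck beyond the lane: head 30 mm across, 65 mm high in all. Origin under its centre.
- bush: Dark steel bush standing on the deck beyond the lane, 36 mm across, 24 mm high. Origin under its centre.
- wrench: Steel wrench, 210 mm long, lying on the bench beside the plunger along the feeder's x. Origin about the middle of its length, on the bench.
- hex_key: L-shaped steel hex key lying on the bench on the other side of the plunger: long leg 130 mm, short leg 35 mm, 8 mm thick. Origin on the bench at the middle of the long leg.
- socket: Steel wrench socket standing on the bench, 32 mm across, 40 mm high. Origin under its centre.
- port_cap: Orange plastic port cap standing on the bench some way behind the plunger's button, 42 mm across, 22 mm high. Origin under its centre.
- piston: Steel pump piston standing on its slipper foot on the bench beyond the far end of the deck, 28 mm across the foot, 60 mm high. Origin under its centre.
Things that resemble listed ones, but are neither listed nor needed, are in the scene too. Leave any purple or white look-alike of the washer5 alone.

How it is judged:
By the outcome, as a careful person would: the job done as asked, in the order asked, and still so for the second after the job is handed in, with the robot touching nothing.
It also fails if it takes over 45 s, if anything falls off the work surface, if the arm or the gripper's body presses on something with over 40 N, if the wrist force passes 120 N, or if a joint passes its speed limit or range.

### The arm

A 6-joint arm with a two-finger parallel gripper is mounted at the origin on the work surface. World frame = base frame: x ahead of the robot, y to its left, z up, the work surface at z = 0. Lengths are in mm, angles in rad, forces in N, time in s.
With the tool pointing down it reaches from about 350 to 975 mm from the base axis. Payload 7.1 kg.
Tool frame: the origin (TCP) lies at the very end of the fingers, on their centre line; the grasp point (between the pads) lies 19 mm behind it (ctrl.tcp_to_grasp is the distance from the TCP to the grasp point, in mm); z points along the fingers, x is the direction in which the jaws open and shut, and the axes are right-handed (so a half turn about z gives the same grasp; the last joint's range is limited). The gripper opens to 88 mm and grips with 3 to 60 N. Pads are 20 mm wide; open, the fingers measure 115 mm over their backs; the gripper's body (75 mm by 178 mm) begins 61 mm behind the grasp point.
Start: joints at [1.136, 0.423, 1.63, -0, 1.089, -0.019], TCP at [252.419, 571.743, 222.675] pointing down, gripper open.
Joint ranges: [-3, 3], [-0.9, 2.11], [0.09, 2.58], [-1.31, 4.45], [0.11, 2.69], [-2.54, 2.54]. Speed limits (rad/s): [2.39, 2.39, 3.01, 3.14, 3.14, 3.14].

### API

Orientations are given as a rotation vector (axis times angle).
In Python, from workcell import get_obs, viewer, ctrl, masks_of gives the robot as it stands. The module is installed in compiled form; this text tells all that it offers.
- The arm moves only by the shell command python3 -m inch 'ROWS'. ROWS is JSON, a list of rows, each an object of numbers: "tx", "ty", "tz": the shift along the tool's x, y, z in cm; "ax", "ay", "az": the turn, a rotation vector about the tool's x, y, z in degrees; "jaw": the opening, from 0 (shut) to 1 (fully open). In form: [{"tx": .., "ty": .., "tz": .., "ax": .., "ay": .., "az": .., "jaw": ..}, ...]. A call has 1 to 12 rows; each row shifts and turns the commanded pose from where the row before left it, along the tool's axes as they then stand; what a row does not reach is not made up. A row lasts 1/8 s, in which the tool goes at most 62.5 mm and 10.7 degrees, less where a joint would pass 70% of its speed; a pose out of reach is approached as far as the arm can. A call is refused whole if a number of a shift passes 6.25 or a number of a turn 10.7, either way. A call with a gripper value outside its range is refused whole. The fingers move at their own pace and stop on an object; the grip force is fixed at half the most. Time passes only in rows, so rows that do not move let the fingers close. It gives the time, the measured TCP pose, the force and the opening at its end, in the units of the state.
- get_obs(): the state, without advancing time (a new reading comes with each control period).
- viewer.get_image(name): name is "side" or "top" or "wrist"; returns (picture, depth): 420x560x3 uint8, red, green, blue; 420x560 float32, mm along the optical axis (not along the pixel's ray), 0 where there is no reading.
- viewer.get_calibration(name): a dict with "fx", "fy", "cx", "cy" (pixels), "rvec" (rotation vector, rad) and "tvec" (3), from world to camera coordinates, as OpenCV has them. Camera axes: x right, y down, z forward; pixel columns grow to the right and rows downward; lengths in mm; the calibration is good to about 2 mm. A picture is of the moment at which its call begins: read the wrist's pose just before it. get_calibration takes no time and is no camera call; for the wrist camera it gives the pose at the moment of the call.
- ctrl.close_job(): hands the job in, once; it reports no verdict.
Trained networks look in the newest picture that a camera, given by its name, has taken for a name from the list of things; names that differ only in an ending like _2 or _b are one class to them, and where a whole thing is asked for, a point or a joint stands for the part that bears it (a point fixed in the world has none). Each returns a list of dicts, best first, with "score" (0 to 1); they miss things now and then, are a little off and sometimes report something else, mostly with a low value. They report only what shows in the picture. A call takes as long as a camera call. They do not tell look-alikes from the thing itself.
- masks_of(camera, thing): "pixels" (420x560 bool, what is visible of it) and "location" ([column, row] in pixels, amid what is visible of it).
The state is a dict: "t": time; "qpos": joint angles; "qvel": joint speeds; "joint_torque": joint torques, N m; "ee_pos": TCP position; "orientation": TCP orientation; "ft_force": force on the tool from outside, world axes, zero at the start; "moment": the same for the moment, N m; "width": finger opening in mm.
Only numpy, scipy, OpenCV 4.12 (cv2) and the standard library are available. Lean on these libraries where they do the work, as an engineer would, in place of code of your own. Each camera call takes 0.05 s, during which the arm holds its last target. There are 200 camera calls.

## Working session

There is one attempt and no reset: what is moved stays moved. The work goes in short steps, Python scripts to look and compute and a shell command to move; the robot and the scene stay as the last step left them, time stands still between calls to the robot, and variables do not carry over. Pictures are saved under pics/ and viewed, about 8 in all and at most 12, crops included, and the job is handed in when it is done.

```bash
mkdir -p pics; cat > h.py <<'E'
import numpy as np, cv2
from workcell import get_obs, viewer, ctrl, masks_of
def snap(n,fn=None):
    im,d=viewer.get_image(n)
    if fn: cv2.imwrite('pics/'+fn,im[:,:,::-1])
    return im,d,viewer.get_calibration(n)
def world(c,d,u,v):
    u=np.asarray(u);v=np.asarray(v);z=d[v,u]
    p=np.stack([(u-c['cx'])/c['fx']*z,(v-c['cy'])/c['fy']*z,z],-1)
    R=cv2.Rodrigues(np.array(c['rvec'],float))[0]
    return (p-np.array(c['tvec']).ravel())@R
E
python3 - <<'E'
from h import *
np.set_printoptions(precision=1,suppress=True)
ims=[]
for n in ['top','side']:
    im,d,c=snap(n,n+'0.png')
    for t in ['plunger_face','magazine','red_bay','blue_bay','feeder','hex_nut','port_cap','washer1','cap_screw','bush','wrench','hex_key','socket']:
        for m in masks_of(n,t)[:2]:
            v,u=np.nonzero(m['pixels']&(d>0))
            if len(u)==0: continue
            P=world(c,d,u,v)
            print(n,t,round(m['score'],2),np.round(m['location']),len(u),np.median(P,0),P.min(0),P.max(0))
o=get_obs();print(o['t'],o['ee_pos'],o['orientation'])
E
```

```text
top plunger_face 0.68 [199. 153.] 360 [652.6 238.4  17.4] [634.6 220.   -0. ] [674.3 260.6  25.4]
top plunger_face 0.61 [357. 205.] 13792 [546.2 -59.5  12. ] [ 383.7 -208.7   -4.9] [690.  162.   84.9]
top magazine 0.87 [362. 209.] 13643 [545.4 -62.   12. ] [ 383.7 -206.5   -4.9] [688.4 162.1  84.9]
top red_bay 0.67 [372. 162.] 1282 [630.4 -88.   12.3] [ 593.  -126.9    5.7] [668.  -45.9  28.5]
top blue_bay 0.74 [359. 260.] 1099 [446.  -49.8  12.2] [410.2 -89.1   6.5] [483.3  -5.1  28.2]
top blue_bay 0.53 [244. 246.] 1089 [476.5 161.7   6.2] [443.2  70.1  -4.4] [504.9 274.2  12.7]
top feeder 0.66 [359. 204.] 13344 [546.2 -60.9  12. ] [ 383.7 -204.6   -4.3] [688.3 162.   84.9]
top feeder 0.32 [340. 201.] 339 [551.3  -8.7  51.1] [531.3 -28.7  12.2] [571.8  13.9  56. ]
top hex_nut 0.54 [352. 260.] 252 [447.5 -41.   27. ] [429.5 -58.2   9. ] [464.3 -25.9  31.6]
top port_cap 0.55 [202. 153.] 362 [652.5 238.5  17.3] [634.6 220.   -1.9] [674.3 261.3  25.4]
top washer1 0.69 [264. 191.] 785 [581.3 120.6  20.9] [557.5  80.8  -3.5] [610.2 163.9  55.9]
top washer1 0.62 [263. 293.] 409 [385.5 132.
[... 1415 characters left out ...]
0.77 [360. 225.] 184 [746.6  25.5   6.7] [725.3   7.4  -1.2] [767.7  50.5  10.6]
side washer1 0.67 [198. 234.] 231 [383.6 132.2   6.6] [362.5 111.1  -3.3] [404.8 155.1  10.2]
side cap_screw 0.73 [316. 304.] 365 [ 559.1 -160.3   40.9] [ 547.6 -168.7   10.1] [ 582.9 -141.9   78.4]
side bush 0.59 [268. 317.] 351 [ 470.  -138.4   29.8] [ 453.4 -151.7    8.6] [ 488.3 -116.6   38.6]
side wrench 0.93 [228. 222.] 559 [473.4 151.4   6. ] [440.4  65.4  -2.7] [502.7 275.4   9.9]
side hex_key 0.68 [315. 220.] 193 [665.6  78.6   5.8] [648.8  33.7  -4.8] [688.8 175.1  10.1]
side socket 0.52 [336. 198.] 238 [728.9 113.5  30. ] [715.6 104.5  -2.9] [770.  179.7  42.1]
1.4 [252.4 571.7 222.7] [ 2.6  1.7 -0. ]
```

View pics/top0.png

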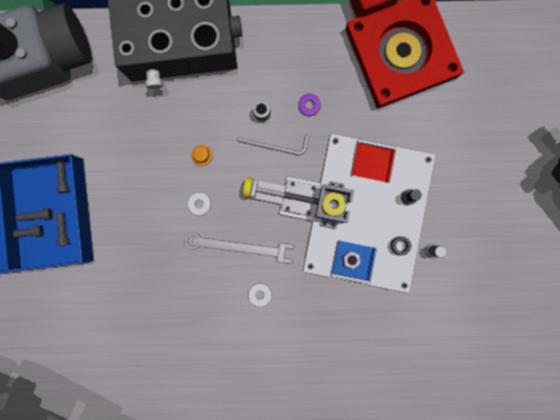

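View pics/side0.png

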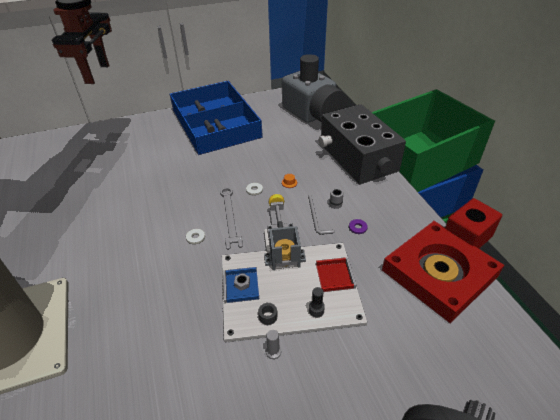

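Top view: the feeder's +x points to image right, i.e. about world −y. The button is at (248,188), magazine (334,203), red bay (373,162) and blue bay with the nut (352,260). The side view agrees. The white rings (199,203) and (260,295) and the purple ring (309,104) are look-alikes. The washer that matters is the bronze one that will come out of the magazine. Next I fit the feeder pose.

```bash
cat > fit.py <<'E'
from h import *
def deck(n):
    im,d,c=snap(n)
    m=masks_of(n,'feeder')[0]['pixels']
    v,u=np.nonzero(m&(d>0)); P=world(c,d,u,v); C=im[v,u].astype(int)
    res={}
    for nm,k in [('red',(C[:,0]>120)&(C[:,1]<70)&(C[:,2]<70)),('blue',(C[:,2]>110)&(C[:,0]<70))]:
        r=cv2.minAreaRect(P[k][:,:2].astype(np.float32)); res[nm]=np.array(r[0]); print(n,nm,np.round(r[0],1),np.round(r[1],1),r[2])
    f=res['red']-res['blue']; print('dist',np.linalg.norm(f)); yh=f/np.linalg.norm(f); xh=np.array([yh[1],-yh[0]])
    o=(res['red']+res['blue'])/2-60*xh
    print('origin',o,'yaw x',np.degrees(np.arctan2(xh[1],xh[0])))
    q=masks_of(n,'plunger_face')
    v,u=np.nonzero((d>0)&(im[:,:,0]>150)&(im[:,:,1]>110)&(im[:,:,2]<60)); Q=world(c,d,u,v)
    L=np.stack([(Q[:,:2]-o)@xh,(Q[:,:2]-o)@yh,Q[:,2]],-1)
    k=(L[:,0]>-190)&(L[:,0]<-80)&(abs(L[:,1])<40)
    print('button feeder-frame',np.percentile(L[k],[3,50,97],axis=0))
    k=(abs(L[:,0])<35)&(abs(L[:,1])<35); 
    if k.any(): print('stack',np.median(L[k],0))
    k=(P[:,2]>75); Lm=(P[k][:,:2]-o); print('mag top',np.percentile(Lm@xh,[3,97]),np.percentile(Lm@yh,[3,97]))
    return o,xh,yh
np.set_printoptions(precision=1,suppress=True)
if __name__=='__main__':
    for n in ['top','side']: deck(n)
    o=get_obs();R=cv2.Rodrigues(np.array(o['orientation']))[0];print(R, o['ee_pos'],o['width'])
E
python3 fit.py
```

```text
top red [0. 0.] [0. 0.] 0.0
top blue [0. 0.] [0. 0.] 0.0
dist 0.0
origin [nan nan] yaw x nanfit.py:9: RuntimeWarning: invalid value encountered in divide
  f=res['red']-res['blue']; print('dist',np.linalg.norm(f)); yh=f/np.linalg.norm(f); xh=np.array([yh[1],-yh[0]])
Traceback (most recent call last):
  File "fit.py", line 23, in <module>
    for n in ['top','side']: deck(n)
                             ~~~~^^^
  File "fit.py", line 16, in deck
    print('button feeder-frame',np.percentile(L[k],[3,50,97],axis=0))
                                ~~~~~~~~~~~~~^^^^^^^^^^^^^^^^^^^^^^^
IndexError: index -1 is out of bounds for axis 0 with size 0
```

```bash
python3 - <<'E'
s=open('fit.py').read()
s=s.replace("""    m=masks_of(n,'feeder')[0]['pixels']
    v,u=np.nonzero(m&(d>0)); P=""","""    v,u=np.nonzero(d>0); P=""").replace("    q=masks_of(n,'plunger_face')\n","")
s=s.replace("C=im[v,u].astype(int)","C=im[v,u].astype(int); b=(P[:,0]>380)&(P[:,0]<695)&(P[:,1]<165)&(P[:,1]>-210)&(P[:,2]>5)&(P[:,2]<100); P=P[b];C=C[b]")
s=s.replace("C[:,1]<70)&(C[:,2]<70)","C[:,1]<60)&(C[:,2]<60)").replace("(C[:,2]>110)&(C[:,0]<70)","(C[:,2]>90)&(C[:,2]>1.6*C[:,0])")
open('fit.py','w').write(s)
E
python3 fit.py
```

```text
top red [632.2 -86.6] [71.6 63.4] 77.60818481445312
top blue [446.3 -44.7] [72.8 62.6] 76.82440185546875
dist 190.6115317372822
origin [552.4  -7.1] yaw x -102.68615816851684
button feeder-frame [[-166.8  -14.7   42.8]
 [-161.    -1.2   49.6]
 [-155.5   14.5   53.5]]
stack [ 7.5 -3.1 50.6]
mag top [-27.2 145.8] [-28.9  48.7]
side red [629.2 -87.9] [72.7 62.7] 77.74015045166016
side blue [444.5 -46.3] [74.5 63. ] 77.24242401123047
dist 189.31046868804162
origin [550.1  -8.6] yaw x -102.71319579000868
button feeder-frame [[-165.   -13.4   44.1]
 [-159.8   -0.2   49.3]
 [-155.7   14.9   52.7]]
stack [-2.1  7.  51.8]
mag top [-29.3 143.9] [-28.2  49.6]
[[ 0.4  0.9 -0. ]
 [ 0.9 -0.4  0. ]
 [ 0.  -0.  -1. ]] [252.4 571.7 222.7] 87.98591967176618
```

```bash
cat > go.py <<'E'
from h import *
import sys
O=np.array([551.2,-7.9]); Y=np.radians(-102.7)
xh=np.array([np.cos(Y),np.sin(Y)]); yh=np.array([-xh[1],xh[0]])
def st(tgt=None):
    o=get_obs(); R=cv2.Rodrigues(np.array(o['orientation']))[0]; p=np.array(o['ee_pos']); e=p[:2]-O
    print('t',round(o['t'],2),'feeder',np.round([e@xh,e@yh,p[2]],1),'F',np.round(np.array(o['ft_force'])@np.array([[*xh,0],[*yh,0],[0,0,1]]).T,1),'w',round(o['width'],1))
    T=np.array([[-xh[0],yh[0],0],[-xh[1],yh[1],0],[0,0,-1]])  # tool x=-fx, y=fy, z down
    if np.linalg.det(T)<0: print('lefthanded')
    print('turn deg',np.round(np.degrees(cv2.Rodrigues(R.T@T)[0].ravel()),2))
    if tgt is not None:
        w=np.array([*(O+tgt[0]*xh+tgt[1]*yh),tgt[2]])-p
        print('shift cm in current tool',np.round(R.T@w/10,2),'after turn',np.round(T.T@w/10,2))
if __name__=='__main__': st([float(a) for a in sys.argv[1:]] or None)
E
python3 go.py -215 0 120
```

```text
t 1.65 feeder [-499.8 -418.9  222.7] F [-0.1  0.1  0.1] w 88.0
turn deg [ -0.    -0.   -11.12]
shift cm in current tool [-19.86  46.6   10.27] after turn [-28.48  41.89  10.27]
```

```bash
python3 -m inch '[{"az":-5.56,"jaw":0},{"az":-5.56,"jaw":0},{"tx":-2.85,"ty":4.19,"jaw":0},{"tx":-2.85,"ty":4.19,"jaw":0},{"tx":-2.85,"ty":4.19,"jaw":0},{"tx":-2.85,"ty":4.19,"jaw":0},{"tx":-2.85,"ty":4.19,"jaw":0},{"tx":-2.85,"ty":4.19,"tz":1,"jaw":0},{"tx":-2.85,"ty":4.19,"tz":2,"jaw":0},{"tx":-2.85,"ty":4.19,"tz":2.5,"jaw":0},{"tx":-2.85,"ty":4.19,"tz":2.5,"jaw":0},{"tx":-2.85,"ty":4.19,"tz":2.3,"jaw":0}]'; python3 go.py -215 0 22
```

```text
t 1.65 feeder [-499.8 -418.9  222.7] F [-0.1  0.1  0.1] w 88.0
turn deg [ -0.    -0.   -11.12]
shift cm in current tool [-19.86  46.6   20.07] after turn [-28.48  41.89  20.07]$[0]: bad value
```

```bash
python3 -m inch '[{"tx":0,"ty":0,"tz":0,"ax":0,"ay":0,"az":-5.56,"jaw":0},{"tx":0,"ty":0,"tz":0,"ax":0,"ay":0,"az":-5.56,"jaw":0},{"tx":-2.85,"ty":4.19,"tz":0,"ax":0,"ay":0,"az":0,"jaw":0},{"tx":-2.85,"ty":4.19,"tz":0,"ax":0,"ay":0,"az":0,"jaw":0},{"tx":-2.85,"ty":4.19,"tz":0,"ax":0,"ay":0,"az":0,"jaw":0},{"tx":-2.85,"ty":4.19,"tz":0,"ax":0,"ay":0,"az":0,"jaw":0},{"tx":-2.85,"ty":4.19,"tz":0,"ax":0,"ay":0,"az":0,"jaw":0},{"tx":-2.85,"ty":4.19,"tz":1,"ax":0,"ay":0,"az":0,"jaw":0},{"tx":-2.85,"ty":4.19,"tz":2,"ax":0,"ay":0,"az":0,"jaw":0},{"tx":-2.85,"ty":4.19,"tz":2.5,"ax":0,"ay":0,"az":0,"jaw":0},{"tx":-2.85,"ty":4.19,"tz":2.5,"ax":0,"ay":0,"az":0,"jaw":0},{"tx":-2.85,"ty":4.19,"tz":2.3,"ax":0,"ay":0,"az":0,"jaw":0}]'; python3 go.py -215 0 22
```

```text
t: 3.15
ee_pos: [599.6, 200.3, 118.9]
orientation: [2.454, 1.962, 0.0]
ft_force: [0.2, 0.3, 0.8]
width: 0.0
t 3.15 feeder [-213.7    1.4  118.9] F [-0.3  0.2  0.8] w 0.0
turn deg [ 0.01 -0.01 -0.01]
shift cm in current tool [ 0.13 -0.14  9.69] after turn [ 0.13 -0.14  9.69]
```

```bash
python3 -m inch '[{"tx":0.1,"ty":-0.1,"tz":2.5,"ax":0,"ay":0,"az":0,"jaw":0},{"tx":0,"ty":0,"tz":2.5,"ax":0,"ay":0,"az":0,"jaw":0},{"tx":0,"ty":0,"tz":2.5,"ax":0,"ay":0,"az":0,"jaw":0},{"tx":0,"ty":0,"tz":2.1,"ax":0,"ay":0,"az":0,"jaw":0},{"tx":0,"ty":0,"tz":0,"ax":0,"ay":0,"az":0,"jaw":0}]'; python3 go.py -183 0 22; python3 - <<'E'
from h import *
a=snap('side')[0][120:330,150:430]; b=snap('top')[0][100:310,180:460]
cv2.imwrite('pics/pre.png',cv2.resize(np.vstack([a,b]),None,fx=1.42,fy=1.42,interpolation=2)[:,:,::-1])
E
```

```text
t: 3.78
ee_pos: [596.6, 202.4, 22.1]
orientation: [-2.453, -1.961, 0.005]
ft_force: [0.5, 0.7, 0.5]
width: 0.1
t 3.77 feeder [-215.2   -2.    22.1] F [-0.8  0.4  0.5] w 0.1
turn deg [-0.15  0.09 -0.  ]
shift cm in current tool [-3.22  0.2   0.01] after turn [-3.22  0.2   0.01]
```

View pics/pre.png

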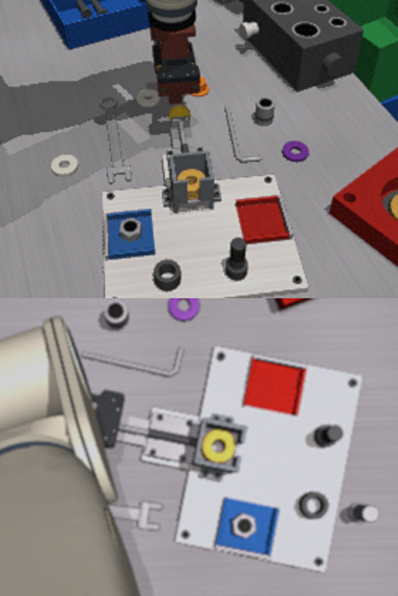

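The upper half (side view) shows the shut fingers directly behind the yellow button at (178,112). The lower half (top view) shows the bays and loose parts undisturbed. Now pressing.

```bash
python3 -m inch '[{"tx":-1,"ty":0.15,"tz":0,"ax":0,"ay":0,"az":0,"jaw":0},{"tx":-1,"ty":0,"tz":0,"ax":0,"ay":0,"az":0,"jaw":0},{"tx":-1,"ty":0,"tz":0,"ax":0,"ay":0,"az":0,"jaw":0},{"tx":-1,"ty":0,"tz":0,"ax":0,"ay":0,"az":0,"jaw":0},{"tx":-1,"ty":0,"tz":0,"ax":0,"ay":0,"az":0,"jaw":0},{"tx":-1,"ty":0,"tz":0,"ax":0,"ay":0,"az":0,"jaw":0},{"tx":-1,"ty":0,"tz":0,"ax":0,"ay":0,"az":0,"jaw":0},{"tx":-1,"ty":0,"tz":0,"ax":0,"ay":0,"az":0,"jaw":0},{"tx":0,"ty":0,"tz":0,"ax":0,"ay":0,"az":0,"jaw":0},{"tx":0,"ty":0,"tz":0,"ax":0,"ay":0,"az":0,"jaw":0}]'; python3 go.py -122 0 22
```

```text
t: 5.12
ee_pos: [582.2, 125.8, 24.1]
orientation: [-2.454, -1.96, -0.005]
ft_force: [0.5, 10.2, -0.6]
width: 0.4
t 5.12 feeder [-137.3    0.8   24.1] F [-10.1  -1.8  -0.6] w 0.4
turn deg [ 0.07 -0.16 -0.05]
shift cm in current tool [-1.53 -0.08  0.2 ] after turn [-1.53 -0.08  0.21]
```

```bash
python3 -m inch '[{"tx":-0.5,"ty":-0.05,"tz":0.1,"ax":0,"ay":0,"az":0,"jaw":0},{"tx":-0.4,"ty":0,"tz":0,"ax":0,"ay":0,"az":0,"jaw":0},{"tx":-0.3,"ty":0,"tz":0,"ax":0,"ay":0,"az":0,"jaw":0},{"tx":0,"ty":0,"tz":0,"ax":0,"ay":0,"az":0,"jaw":0}]'; python3 go.py -122 0 22
```

```text
t: 5.62
ee_pos: [579.8, 114.9, 24.0]
orientation: [-2.454, -1.96, -0.007]
ft_force: [-0.9, 15.3, 5.3]
width: 0.4
t 5.62 feeder [-126.1    0.9   24. ] F [-14.8  -4.2   5.3] w 0.4
turn deg [ 0.15 -0.23 -0.07]
shift cm in current tool [-0.41 -0.09  0.19] after turn [-0.41 -0.09  0.2 ]
```

Close to home. I'll push on in small steps until the force climbs off the spring's line.

```bash
python3 -m inch '[{"tx":-0.25,"ty":0,"tz":0,"ax":0,"ay":0,"az":0,"jaw":0},{"tx":-0.2,"ty":0,"tz":0,"ax":0,"ay":0,"az":0,"jaw":0},{"tx":0,"ty":0,"tz":0,"ax":0,"ay":0,"az":0,"jaw":0}]'; python3 go.py -122 0 22
```

```text
t: 6.0
ee_pos: [578.8, 110.8, 23.9]
orientation: [-2.454, -1.96, -0.008]
ft_force: [0.1, 15.2, 5.6]
width: 0.2
t 6.0 feeder [-121.8    0.9   23.9] F [-14.9  -3.2   5.6] w 0.2
turn deg [ 0.15 -0.24 -0.07]
shift cm in current tool [ 0.01 -0.09  0.19] after turn [ 0.02 -0.09  0.19]
```

```bash
python3 -m inch '[{"tx":-0.25,"ty":0,"tz":0,"ax":0,"ay":0,"az":0,"jaw":0},{"tx":-0.2,"ty":0,"tz":0,"ax":0,"ay":0,"az":0,"jaw":0},{"tx":0,"ty":0,"tz":0,"ax":0,"ay":0,"az":0,"jaw":0}]'; python3 go.py -122 0 22
```

```text
t: 6.38
ee_pos: [578.4, 108.5, 24.0]
orientation: [-2.454, -1.959, -0.012]
ft_force: [-0.4, 28.6, 4.0]
width: 0.1
t 6.38 feeder [-119.5    0.9   24. ] F [-27.8  -6.7   4. ] w 0.1
turn deg [ 0.2 -0.4 -0.1]
shift cm in current tool [ 0.25 -0.1   0.2 ] after turn [ 0.25 -0.09  0.2 ]
```

The force has doubled while motion stalls, so it is on the stop. One more small nudge to confirm, then I back off.

```bash
python3 -m inch '[{"tx":-0.15,"ty":0,"tz":0,"ax":0,"ay":0,"az":0,"jaw":0},{"tx":0,"ty":0,"tz":0,"ax":0,"ay":0,"az":0,"jaw":0}]'; python3 go.py; python3 -m inch '[{"tx":0.8,"ty":0,"tz":0,"ax":0,"ay":0,"az":0,"jaw":0},{"tx":1.2,"ty":0,"tz":0,"ax":0,"ay":0,"az":0,"jaw":0},{"tx":1.2,"ty":0,"tz":0,"ax":0,"ay":0,"az":0,"jaw":0},{"tx":1.2,"ty":0,"tz":0,"ax":0,"ay":0,"az":0,"jaw":0},{"tx":1.2,"ty":0,"tz":0,"ax":0,"ay":0,"az":0,"jaw":0},{"tx":1.2,"ty":0,"tz":0,"ax":0,"ay":0,"az":0,"jaw":0},{"tx":1.2,"ty":0,"tz":0,"ax":0,"ay":0,"az":0,"jaw":0},{"tx":1.2,"ty":0,"tz":0,"ax":0,"ay":0,"az":0,"jaw":0},{"tx":0,"ty":0,"tz":0,"ax":0,"ay":0,"az":0,"jaw":0}]'; python3 go.py 57 -48 170; python3 - <<'E'
from h import *
a=snap('side')[0][120:330,150:430]; b=snap('top')[0][100:310,180:460]
cv2.imwrite('pics/post.png',cv2.resize(np.vstack([a,b]),None,fx=1.42,fy=1.42,interpolation=2)[:,:,::-1])
E
```

```text
t: 6.62
ee_pos: [578.4, 108.4, 24.0]
orientation: [-2.454, -1.958, -0.014]
ft_force: [0.6, 36.3, 1.6]
width: 0.5
t 6.62 feeder [-119.4    1.    24. ] F [-35.5  -7.4   1.6] w 0.5
turn deg [ 0.22 -0.49 -0.12]
t: 7.75
ee_pos: [596.3, 192.8, 22.3]
orientation: [-2.453, -1.963, 0.001]
ft_force: [-0.3, -0.1, -0.1]
width: 0.4
t 7.75 feeder [-2.057e+02 -1.000e-01  2.230e+01] F [ 0.2 -0.3 -0.1] w 0.4
turn deg [-0.02  0.02  0.05]
shift cm in current tool [-26.27  -4.81 -14.76] after turn [-26.27  -4.79 -14.77]
```

View pics/post.png

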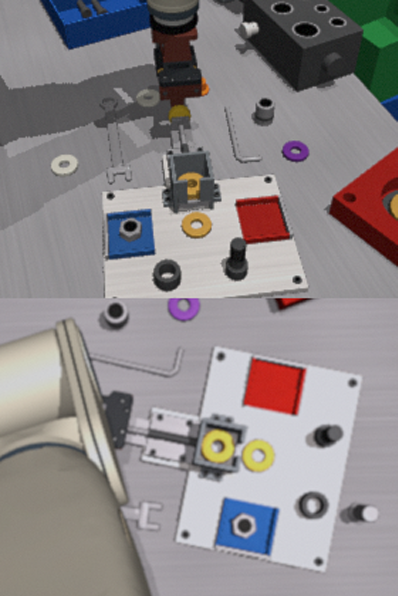

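The home stop is confirmed: 36 N with no further motion. One washer lies on the deck ahead of the gate (side (196,225), top (258,456)) and the plunger is back out. Next I measure the washer and lift the tool.

```bash
python3 -m inch '[{"tx":0,"ty":0,"tz":-5,"ax":0,"ay":0,"az":0,"jaw":0},{"tx":0,"ty":0,"tz":-5,"ax":0,"ay":0,"az":0,"jaw":0},{"tx":0,"ty":0,"tz":-4.8,"ax":0,"ay":0,"az":0,"jaw":0},{"tx":0,"ty":0,"tz":0,"ax":0,"ay":0,"az":0,"jaw":0}]' >/dev/null; cat > w.py <<'E'
from go import *
def meas(n):
    im,d,c=snap(n); v,u=np.nonzero(d>0); P=world(c,d,u,v); C=im[v,u].astype(int)
    L=np.stack([(P[:,:2]-O)@xh,(P[:,:2]-O)@yh,P[:,2]],-1)
    k=(L[:,0]>31)&(L[:,0]<115)&(abs(L[:,1])<130)&(P[:,2]<32)&(P[:,2]>5)
    r=k&(C[:,0]>120)&(C[:,1]<60)&(C[:,2]<60); b=k&(C[:,0]>110)&(C[:,1]>80)&(C[:,2]<0.6*C[:,0])&(C[:,1]>0.5*C[:,0])
    for nm,s in [('red',r),('washer',b)]:
        if s.sum()>9:
            q=cv2.minAreaRect(L[s][:,:2].astype(np.float32)); 
            print(n,nm,s.sum(),'centre',np.round(q[0],1),np.round(q[1],1),round(q[2],1),'ext',np.round(L[s].min(0),1),np.round(L[s].max(0),1), 'circ',np.round(cv2.minEnclosingCircle(L[s][:,:2].astype(np.float32)),1) if nm=='washer' else '')
if __name__=='__main__':
    for n in ['top','side']: meas(n)
E
sed -i "s/np.round(cv2.minEnclosingCircle(L\[s\]\[:,:2\].astype(np.float32)),1)/cv2.minEnclosingCircle(L[s][:,:2].astype(np.float32))/" w.py
python3 w.py; python3 go.py 57 -48 170
```

```text
top red 1047 centre [62.9 96.7] [61.8 63.8] 89.9 ext [31.  65.8  6.7] [ 94.9 127.6  29.6] circ 
top washer 319 centre [59.5 52.8] [143.7  60.5] 74.4 ext [ 31.6 -20.    8.4] [ 95.8 117.4  25.6] circ ((72.06535339355469, 49.25449752807617), 71.96514892578125)
side red 664 centre [64.4 94.4] [62.  66.6] 89.4 ext [31.  63.1  7.9] [ 97.8 125.1  25.9] circ 
side washer 250 centre [59.5 21.4] [85.1 47. ] 87.5 ext [ 35.2 -21.    6.9] [84.9 64.1 21.7] circ ((60.95437240600586, 23.950218200683594), 45.745914459228516)
t 8.45 feeder [-204.7   -0.   170.8] F [-0.2 -1.6 -0.9] w 0.7
turn deg [ 0.01 -0.   -0.03]
shift cm in current tool [-26.17  -4.78   0.07] after turn [-26.17  -4.8    0.08]
```

```bash
sed -i "s/(C\[:,1\]>0.5\*C\[:,0\])/(C[:,1]>0.6*C[:,0])/; s/r=k&/r=(abs(L[:,0]-60)<50)\&(L[:,1]>50)\&(L[:,1]<140)\&(P[:,2]<32)\&/" w.py; sed -i "s/    for nm,s in/    m=np.zeros(d.shape,np.uint8); m[v[b],u[b]]=1; nl,lab,stt,_=cv2.connectedComponentsWithStats(m); b=b\&(lab[v,u]==1+np.argmax(stt[1:,4]))\n    for nm,s in/" w.py; python3 w.py
```

```text
top red 1148 centre [59.  96.7] [71.5 62.4] 0.7 ext [23.2 65.   6. ] [ 94.6 127.7  27.1] circ 
top washer 300 centre [55.8  0.9] [39.7 40. ] 11.0 ext [ 35.1 -19.9  12.6] [75.9 21.1 24.5] circ ((55.49624252319336, 0.8092337846755981), 20.761091232299805)
side red 713 centre [61.2 94.5] [62.1 72.8] 88.8 ext [24.6 62.8  7.8] [ 97.9 125.3  26.7] circ 
side washer 247 centre [58.1 -0.2] [41.5 41. ] 30.4 ext [ 33.6 -21.2  13. ] [79.2 20.3 22.6] circ ((56.36376953125, -0.4644763171672821), 22.82138442993164)
```

```bash
python3 -m inch '[{"tx":-3.7,"ty":-0.6,"tz":0,"ax":0,"ay":0,"az":0,"jaw":0.16},{"tx":-3.7,"ty":-0.6,"tz":0,"ax":0,"ay":0,"az":0,"jaw":0.16},{"tx":-3.7,"ty":-0.6,"tz":0,"ax":0,"ay":0,"az":0,"jaw":0.16},{"tx":-3.7,"ty":-0.6,"tz":0,"ax":0,"ay":0,"az":0,"jaw":0.16},{"tx":-3.7,"ty":-0.6,"tz":0,"ax":0,"ay":0,"az":0,"jaw":0.16},{"tx":-3.7,"ty":-0.6,"tz":0,"ax":0,"ay":0,"az":0,"jaw":0.16},{"tx":-3.9,"ty":-0.6,"tz":0,"ax":0,"ay":0,"az":0,"jaw":0.16},{"tx":0,"ty":-0.1,"tz":4,"ax":0,"ay":0,"az":0,"jaw":0.16},{"tx":0,"ty":0,"tz":4,"ax":0,"ay":0,"az":0,"jaw":0.16},{"tx":0,"ty":0,"tz":3,"ax":0,"ay":0,"az":0,"jaw":0.16},{"tx":0,"ty":0,"tz":0,"ax":0,"ay":0,"az":0,"jaw":0.16},{"tx":0,"ty":0,"tz":0,"ax":0,"ay":0,"az":0,"jaw":0.16}]'; python3 go.py 57 -43 15.5
```

```text
t: 10.05
ee_pos: [497.0, -52.8, 60.7]
orientation: [-2.453, -1.962, 0.001]
ft_force: [0.5, -0.5, -0.4]
width: 14.3
t 10.05 feeder [ 55.8 -43.   60.7] F [ 0.4  0.5 -0.4] w 14.3
turn deg [-0.04  0.   -0.  ]
shift cm in current tool [-0.12  0.    4.52] after turn [-0.12  0.    4.52]
```

```bash
python3 -m inch '[{"tx":-0.15,"ty":0,"tz":2,"ax":0,"ay":0,"az":0,"jaw":0.16},{"tx":0,"ty":0,"tz":1.5,"ax":0,"ay":0,"az":0,"jaw":0.16},{"tx":0,"ty":0,"tz":1.0,"ax":0,"ay":0,"az":0,"jaw":0.16},{"tx":0,"ty":0,"tz":0,"ax":0,"ay":0,"az":0,"jaw":0.16},{"tx":0,"ty":0,"tz":0,"ax":0,"ay":0,"az":0,"jaw":0.16}]'; python3 go.py 57 65 15.5; python3 - <<'E'
from h import *
a=snap('side')[0][200:350,200:400]; b=snap('wrist')[0]
cv2.imwrite('pics/pre2.png',np.hstack([cv2.resize(a,(533,400),interpolation=2),cv2.resize(b[:,150:430],(267,400))])[:,:,::-1])
E
```

```text
t: 10.68
ee_pos: [497.0, -54.3, 16.0]
orientation: [2.453, 1.962, 0.001]
ft_force: [-0.6, 0.0, 0.3]
width: 13.9
t 10.68 feeder [ 57.2 -42.6  16. ] F [ 0.1 -0.5  0.3] w 13.9
turn deg [ 0.03 -0.    0.  ]
shift cm in current tool [ 0.02 10.76  0.06] after turn [ 0.02 10.76  0.05]
```

View pics/pre2.png

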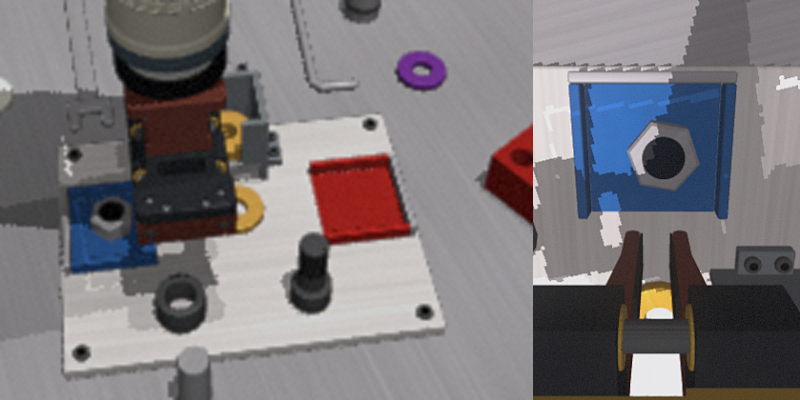

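The fingers straddle the washer's −y side, midway between washer and blue bay, just above the deck. Pushing now.

```bash
python3 -m inch '[{"tx":0,"ty":0.5,"tz":0.05,"ax":0,"ay":0,"az":0,"jaw":0.16},{"tx":0,"ty":0.5,"tz":0,"ax":0,"ay":0,"az":0,"jaw":0.16},{"tx":0,"ty":0.6,"tz":0,"ax":0,"ay":0,"az":0,"jaw":0.16},{"tx":0,"ty":0.7,"tz":0,"ax":0,"ay":0,"az":0,"jaw":0.16},{"tx":0,"ty":0.7,"tz":0,"ax":0,"ay":0,"az":0,"jaw":0.16},{"tx":0,"ty":0.7,"tz":0,"ax":0,"ay":0,"az":0,"jaw":0.16},{"tx":0,"ty":0.7,"tz":0,"ax":0,"ay":0,"az":0,"jaw":0.16},{"tx":0,"ty":0.7,"tz":0,"ax":0,"ay":0,"az":0,"jaw":0.16},{"tx":0,"ty":0.6,"tz":0,"ax":0,"ay":0,"az":0,"jaw":0.16},{"tx":0,"ty":0.5,"tz":0,"ax":0,"ay":0,"az":0,"jaw":0.16},{"tx":0,"ty":0,"tz":0,"ax":0,"ay":0,"az":0,"jaw":0.16}]'; python3 go.py 57 63.5 15.5; python3 - <<'E'
from h import *
import w
w.meas('side')
a=snap('side')[0][200:350,200:400]; b=snap('top')[0][120:300,290:450]
cv2.imwrite('pics/mid.png',np.hstack([cv2.resize(a,(533,400),interpolation=2),cv2.resize(b,(267,300))[:,:] if 0 else cv2.copyMakeBorder(cv2.resize(b,(267,300)),0,100,0,0,0)])[:,:,::-1])
E
```

```text
t: 12.15
ee_pos: [557.8, -68.1, 15.2]
orientation: [2.453, 1.962, 0.001]
ft_force: [-0.2, 0.7, -0.0]
width: 14.0
t 12.15 feeder [57.3 19.7 15.2] F [-0.6 -0.4 -0. ] w 14.0
turn deg [ 0.04 -0.   -0.01]
shift cm in current tool [ 0.03  4.38 -0.03] after turn [ 0.03  4.38 -0.03]Traceback (most recent call last):
  File "<stdin>", line 3, in <module>
  File "w.py", line 7, in meas
    m=np.zeros(d.shape,np.uint8); m[v[b],u[b]]=1; nl,lab,stt,_=cv2.connectedComponentsWithStats(m); b=b&(lab[v,u]==1+np.argmax(stt[1:,4]))
                                                                                                                     ~~~~~~~~~^^^^^^^^^^^
    return _wrapfunc(a, 'argmax', axis=axis, out=out, **kwds)
    return bound(*args, **kwds)
ValueError: attempt to get argmax of an empty sequence
```

```bash
python3 - <<'E'
from h import *
a=snap('side')[0][200:350,200:400]; b=snap('wrist')[0]
cv2.imwrite('pics/mid.png',np.hstack([cv2.resize(a,(533,400),interpolation=2),cv2.resize(b[:,150:430],(267,400))])[:,:,::-1])
E
```

```text
(no output)
```

View pics/mid.png

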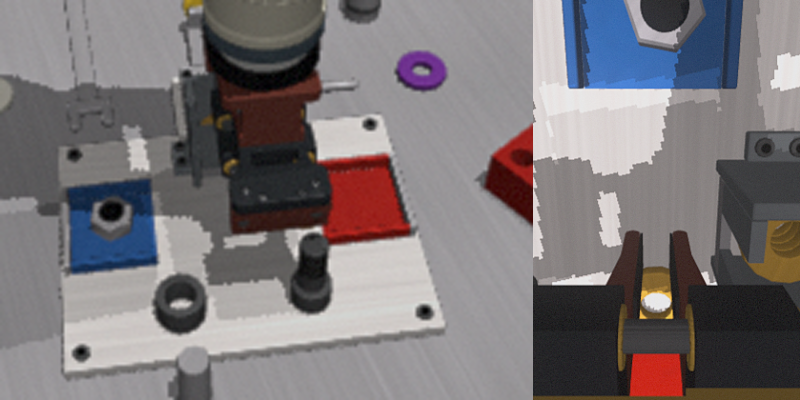

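In the wrist view the washer sits snugly against both fingertips at (656,300). The side view is occluded by the gripper. I'll finish the push.

```bash
python3 -m inch '[{"tx":0,"ty":0.5,"tz":0,"ax":0,"ay":0,"az":0,"jaw":0.16},{"tx":0,"ty":0.7,"tz":0,"ax":0,"ay":0,"az":0,"jaw":0.16},{"tx":0,"ty":0.7,"tz":0,"ax":0,"ay":0,"az":0,"jaw":0.16},{"tx":0,"ty":0.7,"tz":0,"ax":0,"ay":0,"az":0,"jaw":0.16},{"tx":0,"ty":0.7,"tz":0,"ax":0,"ay":0,"az":0,"jaw":0.16},{"tx":0,"ty":0.6,"tz":0,"ax":0,"ay":0,"az":0,"jaw":0.16},{"tx":0,"ty":0.3,"tz":0,"ax":0,"ay":0,"az":0,"jaw":0.16},{"tx":0,"ty":0,"tz":0,"ax":0,"ay":0,"az":0,"jaw":0.16}]'; python3 go.py 57 63.5 15.5
```

```text
t: 13.3
ee_pos: [598.4, -77.2, 15.2]
orientation: [2.454, 1.962, 0.0]
ft_force: [0.1, -0.1, -0.2]
width: 14.0
t 13.3 feeder [57.3 61.3 15.2] F [ 0.1  0.1 -0.2] w 14.0
turn deg [ 0.01 -0.   -0.01]
shift cm in current tool [ 0.03  0.22 -0.03] after turn [ 0.03  0.22 -0.03]
```

```bash
python3 -m inch '[{"tx":0,"ty":0.2,"tz":0,"ax":0,"ay":0,"az":0,"jaw":0.16},{"tx":0,"ty":0.05,"tz":0,"ax":0,"ay":0,"az":0,"jaw":0.16},{"tx":0,"ty":0,"tz":0,"ax":0,"ay":0,"az":0,"jaw":0.16},{"tx":0,"ty":-1,"tz":0,"ax":0,"ay":0,"az":0,"jaw":0.16},{"tx":0,"ty":-2,"tz":0,"ax":0,"ay":0,"az":0,"jaw":0.16},{"tx":0,"ty":-2,"tz":0,"ax":0,"ay":0,"az":0,"jaw":0.16},{"tx":0,"ty":0,"tz":-4,"ax":0,"ay":0,"az":0,"jaw":0.16},{"tx":0,"ty":0,"tz":-5,"ax":0,"ay":0,"az":0,"jaw":0.16},{"tx":0,"ty":-3,"tz":-5,"ax":0,"ay":0,"az":0,"jaw":0.16},{"tx":0,"ty":-5,"tz":-3,"ax":0,"ay":0,"az":0,"jaw":0.16},{"tx":0,"ty":-5,"tz":0,"ax":0,"ay":0,"az":0,"jaw":0.16},{"tx":0,"ty":-5,"tz":0,"ax":0,"ay":0,"az":0,"jaw":0.16}]'; python3 -m inch '[{"tx":0,"ty":-5,"tz":0,"ax":0,"ay":0,"az":0,"jaw":0.16},{"tx":0,"ty":-5,"tz":0,"ax":0,"ay":0,"az":0,"jaw":0.16},{"tx":0,"ty":0,"tz":0,"ax":0,"ay":0,"az":0,"jaw":0.16}]'>/dev/null; python3 w.py;python3 go.py; python3 - <<'E'
from h import *
a=snap('side')[0][170:350,170:400]; b=snap('top')[0][100:310,180:460]
cv2.imwrite('pics/end.png',np.hstack([cv2.resize(a,(383,300),interpolation=2),cv2.resize(b,(400,300),interpolation=2)])[:,:,::-1])
E
```

```text
t: 14.8
ee_pos: [374.2, -26.8, 185.4]
orientation: [2.453, 1.962, 0.001]
ft_force: [0.1, 0.8, 1.4]
width: 14.0
top red 716 centre [58.9 96.3] [63.9 71.6] 89.7 ext [23.1 64.5  6.1] [ 94.8 128.4  29.3] circ 
top washer 374 centre [58.3 95.4] [43.2 42.7] 9.2 ext [36.2 74.4  9.6] [ 80.3 117.6  24.9] circ ((58.30537033081055, 96.5416488647461), 22.610084533691406)
side red 407 centre [61.2 93.9] [72.4 62.8] 0.5 ext [24.8 62.8  8.4] [ 97.3 125.6  27. ] circ 
side washer 250 centre [59.2 94.3] [42.3 41.1] 28.5 ext [37.  73.4 10.9] [ 80.4 114.8  22.1] circ ((58.74726486206055, 94.41082000732422), 21.786272048950195)
t 15.28 feeder [  57.1 -266.2  185.5] F [-0.   0.6  0.4] w 14.1
turn deg [ 0.11 -0.02  0.02]
```

View pics/end.png

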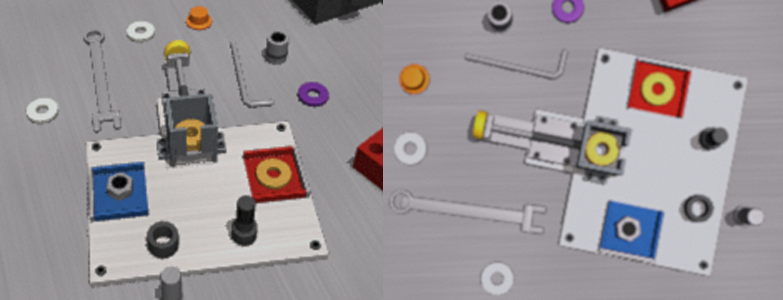

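The washer lies flat and centred in the red bay (side (274,172), top (657,88)). The plunger is out, the lane is empty, and everything else stands or lies where it was. Handing in.

```bash
python3 -c "
from workcell import ctrl; print(ctrl.close_job())"
```

```text
the job is handed in; nothing more can be done
None
```

The job is done and handed in at about 15.5 s. One press fed a single washer, and I then slid it flat along the deck with the fingertips until it lay wholly inside the red bay.

- **Press:** I pushed the plunger until it stopped moving while the force rose to 36 N, so it was on its stop. When I backed off it sprang fully out again.
- **Washer position:** the two cameras put its centre within about 2 mm of the bay's centre. It measures about 59 mm along x and 95 mm along y in the feeder frame, and the bay centre is at 60 and 95. That leaves about 8 mm or more to every edge of the floor.
- **Other parts:** the last pictures show no second washer out. The nut, screw, bush, tools, caps and the white and purple look-alikes look undisturbed, judged by eye. The gripper was clear of everything.
- **Disagreement:** the top and side cameras differ by about 2 mm, which is within their calibration.
- **Failed check:** one mid-push measurement from the side camera failed because the gripper hid the washer. I checked with the wrist camera instead.

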